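Tip the tray of kiln props into the tub

ROBOT

A 7-joint arm with a two-finger parallel gripper is mounted at the origin on the work surface. World frame = base frame: x ahead of the robot, y to its left, z up, the work surface at z = 0. Lengths are in m, angles in rad, forces in N, time in s.
With the tool pointing down it reaches from about 0.35 to 0.9 m from the base axis. Payload 19.9 kg.
Tool frame: the origin (TCP) lies on the centre line of the jaws, within the pads' length; the fingertips stand 14 mm ahead of it and the grasp point (between the pads) lies 5 mm behind it; z points along the fingers, y is the line along which they close (so a half turn about z gives the same grasp; the last joint's range is limited). The gripper opens to 94 mm and grips with 3 to 60 N. Pads are 16 mm wide; open, the fingers measure 119 mm over their backs; the gripper's body (75 mm by 177 mm) begins 78 mm behind the grasp point.
Start: joints at [1.218, 0.417, -0.01, 1.614, 0.005, 1.111, -0.053], TCP at [0.191, -0.595, 0.219] pointing down, gripper open.
Joint ranges: [-2.81, 2.81], [-0.39, 2.02], [-1.27, 1.25], [0.06, 2.57], [-1.19, 4.33], [0.19, 2], [-2.82, 2.82]. Speed limits (rad/s): [1.89, 1.89, 2.39, 2.39, 3.01, 3.01, 3.01].

INTERFACE

Orientations are given as a 3x3 rotation matrix whose columns are the frame's x, y, z axes.
In Python, from station import goto, move_linear, move_j, release, close, pause, ik, get_image, PlanningError, hand_in, current_time, current_joint_positions, current_dq, current_joint_torque, current_ee_pos, current_orientation, current_ft_force, current_ft_torque, current_opening, current_grip_force gives the robot as it stands. Calls block until the motion is done:
- goto(position, orientation): joint-space move of the TCP to a pose.
- move_linear(position, rot=None, max_speed=0.15, guard=None): straight line of the TCP; rot=None keeps the orientation; max_speed is the mean speed in m/s. With guard (N) it stops when the force on the tool has changed by that much, and returns True; else False.
- move_j(angles): joint-space move.
- release() and close(strength=None): open the fingers fully, or close them until they stop; strength is the grip in N (None keeps the last).
- pause(seconds).
- ik(position, orientation): joint angles nearest the present ones, or None.
- get_image(name): name is "side" or "top"; returns a dict with "frame" (400x640x3 uint8, blue, green, red), "intrinsics" (3x3 intrinsics, pixels), "dist" ([k1, k2, p1, p2, k3] as OpenCV has them; the pictures are not rectified), "rvec" (rotation vector, rad) and "tvec" (3), from world to camera coordinates, as OpenCV has them. Camera axes: x right, y down, z forward; pixel columns grow to the right and rows downward; lengths in m; the calibration is good to about 2 mm. A picture is of the moment at which its call begins. There is no depth.
A pose or a line that the arm cannot do raises PlanningError and nothing moves.
- hand_in(): hands the job in; it is judged then, once.
Readings, each from a call of its own:
- current_time(): time.
- current_joint_positions(): joint angles.
- current_dq(): joint speeds.
- current_joint_torque(): joint torques, N m.
- current_ee_pos(): TCP position.
- current_orientation(): TCP orientation.
- current_ft_force(): force on the tool from outside, world axes, zero at the start.
- current_ft_torque(): the same for the moment, N m.
- current_opening(): opening from 0.0 (shut) to 1.0 (fully open).
- current_grip_force(): force on a finger pad.
Only numpy, scipy, OpenCV 4.12 (cv2) and the standard library are available. Lean on these libraries where they do the work, as an engineer would, in place of code of your own. Each camera call takes 0.05 s, during which the arm holds its last target. There are 200 camera calls.

TASK

Carry the loaded metal scoop tray, kept level, by its overhead bar and set it flat on the wooden rest, front foot just behind the rest's steel bar so that the open nose reaches over the white tub, and let go with all six kiln props still in it. Then take the tray by its tail handle and raise the tail steeply so that it tips over the bar and every prop slides into the tub, lower it flat on the rest again as before, and let go. Leave the bottle, the lidded jar and the brush pot standing where they are.

Things in the scene. Friction and masses are not known exactly. Their poses are not given: they have to be found in the camera images.
- tray: Aluminium scoop tray, loose, 0.3 kg empty, 170 long (x) by 120 wide (y; 132 over the bar's posts), walls to z = 53 mm, 4 thick; none at the nose. Origin: middle, at the soles of its feet; -x points to the open nose (edge x = -90), +x to the tail handle. Floor at z = 17. Two black cross feet 12 high, 100 wide: front x = -35 to -23, rear x = 54 to 66 mm.
- tray_bar (a point): Middle of the tray's overhead carrying bar: dark wood, 16 mm thick along the tray's x, 20 mm high, spanning the tray's width (y) between two posts; at x = 20, y = 0, z = 110 mm in the tray's frame, almost above the loaded tray's centre of mass; 83 mm free from the tray's floor to its underside. Axes as the tray's.
- tray_tail (a point): Grip point on the tray's tail handle: a dark wood bar 16 mm thick (along the tray's y), 24 mm high, sticking out behind the tail wall from x = 80 to 148 mm; the point lies at x = 118, y = 0, z = 36 mm in the tray's frame. Axes as the tray's.
- tray_nose (a point): Middle of the tray's open front edge, on its floor: x = -90, y = 0, z = 17 mm in the tray's frame.
- station: The tipping station, fixed: a white open tub with a wooden rest directly behind it. Origin on the table under the middle of the rest; -x points to the tub, z up. Highest parts: side guides 142 mm, tub rim 115 mm above the table.
- rest (a point): Middle of the rest's deck (the flat wooden top, 120 mm above the table, from x = -50 to +100 mm). The parked tray's origin belongs here, its axes along the station's. Two side guides stand 22 mm above the deck, their inner faces at y = -74 and +74 mm.
- rest_bar (a point): Middle of the round steel bar, 12 mm in diameter, lying along y on the deck's front edge at x = -45 mm in the station's frame; axis 4 mm, top 10 mm above the deck. The tray's front foot stands just behind it (4 mm gap when the tray's origin is on rest) and the tray tips about it.
- tub_in (a point): Centre of the tub's inner floor, 4 mm above the table. The tub is inside 168 mm (x) by 192 mm (y) and 111 mm deep, walls 4 mm; its rear wall stands at x = -60 to -56 mm in the station's frame, just in front of the rest.
- prop0: Kiln prop of buff fireclay, loose, about 30 g: a square block 26 x 26 x 30 mm tall; it starts upright on the tray's floor. Origin: centre of its underside, z along its height.
- prop1: Kiln prop of buff fireclay, loose, about 30 g: a round stub 28 mm in diameter, 28 mm tall; it starts upright on the tray's floor. Origin: centre of its underside, z along its height.
- prop2: Kiln prop of buff fireclay, loose, about 30 g: a plus-shaped block 30 x 30 x 26 mm tall (arms 12 mm thick); it starts upright on the tray's floor. Origin: centre of its underside, z along its height.
- prop3: Kiln prop of buff fireclay, loose, about 30 g: a square block 26 x 26 x 30 mm tall; it starts upright on the tray's floor. Origin: centre of its underside, z along its height.
- prop4: Kiln prop of buff fireclay, loose, about 30 g: a round stub 28 mm in diameter, 28 mm tall; it starts upright on the tray's floor. Origin: centre of its underside, z along its height.
- prop5: Kiln prop of buff fireclay, loose, about 30 g: a plus-shaped block 30 x 30 x 26 mm tall (arms 12 mm thick); it starts upright on the tray's floor. Origin: centre of its underside, z along its height.
- bottle: Bystander: white plastic bottle, 74 mm in diameter, 260 mm tall. Origin: centre of its underside.
- jar: Bystander: white lidded jar, 86 mm in diameter, 90 mm tall. Origin: centre of its underside.
- brush_pot: Bystander: ceramic pot 80 mm in diameter, 90 mm tall, with brushes reaching 175 mm. Origin: centre of its underside.

How it is judged:
On the way, in this order (a step that is already met when the one before it is completed fails the run):
1. the tray stands flat on the rest, nose over the tub, released, with all six props in it (x of tray in the frame of rest between -0.01 and 0.024 m and y of tray in the frame of rest between -0.018 and 0.018 m and z of tray in the frame of rest between -0.006 and 0.006 m and angle between tray's own z axis and vertical below 0.07 rad and angle between the x axis of tray and the x axis of station, either way round below 0.2 rad and contact force between the fingers and tray below 0.2 N and x of prop0 in the frame of tray between -0.09 and 0.08 m and y of prop0 in the frame of tray between -0.058 and 0.058 m and z of prop0 in the frame of tray between 0.008 and 0.07 m and x of prop1 in the frame of tray between -0.09 and 0.08 m and y of prop1 in the frame of tray between -0.058 and 0.058 m and z of prop1 in the frame of tray between 0.008 and 0.07 m and x of prop2 in the frame of tray between -0.09 and 0.08 m and y of prop2 in the frame of tray between -0.058 and 0.058 m and z of prop2 in the frame of tray between 0.008 and 0.07 m and x of prop3 in the frame of tray between -0.09 and 0.08 m and y of prop3 in the frame of tray between -0.058 and 0.058 m and z of prop3 in the frame of tray between 0.008 and 0.07 m and x of prop4 in the frame of tray between -0.09 and 0.08 m and y of prop4 in the frame of tray between -0.058 and 0.058 m and z of prop4 in the frame of tray between 0.008 and 0.07 m and x of prop5 in the frame of tray between -0.09 and 0.08 m and y of prop5 in the frame of tray between -0.058 and 0.058 m and z of prop5 in the frame of tray between 0.008 and 0.07 m), for 0.2 s.
2. the tray is tipped nose-down over the tub (by more than 35 degrees), held by its tail handle (angle between tray's own z axis and vertical above 0.61 rad and distance between the grasp point and tray_tail below 0.055 m and contact force between the fingers and tray above 0.3 N and x of tray_nose in the frame of tub_in between -0.08 and 0.095 m and y of tray_nose in the frame of tub_in between -0.09 and 0.09 m and z of tray_nose in the frame of tub_in below 0.2 m), for 0.1 s.
At the end, for the whole second after the job is handed in: All six props lie at rest in the tub below its rim; the empty tray stands released, at rest and level (within 4 degrees) on the deck, in line with it within 11 degrees, its origin -10 to +24 mm along x and within 18 mm in y of rest (x of tray in the frame of rest between -0.01 and 0.024 m and y of tray in the frame of rest between -0.018 and 0.018 m and z of tray in the frame of rest between -0.006 and 0.006 m and angle between tray's own z axis and vertical below 0.07 rad and angle between the x axis of tray and the x axis of station, either way round below 0.2 rad and contact force between the fingers and tray below 0.2 N and x of prop0 in the frame of tub_in between -0.086 and 0.086 m and y of prop0 in the frame of tub_in between -0.098 and 0.098 m and z of prop0 in the frame of tub_in between -0.005 and 0.1 m and linear speed of each of prop0, prop1, prop2, prop3, prop4, prop5, tray below 0.03 m/s and x of prop1 in the frame of tub_in between -0.086 and 0.086 m and y of prop1 in the frame of tub_in between -0.098 and 0.098 m and z of prop1 in the frame of tub_in between -0.005 and 0.1 m and x of prop2 in the frame of tub_in between -0.086 and 0.086 m and y of prop2 in the frame of tub_in between -0.098 and 0.098 m and z of prop2 in the frame of tub_in between -0.005 and 0.1 m and x of prop3 in the frame of tub_in between -0.086 and 0.086 m and y of prop3 in the frame of tub_in between -0.098 and 0.098 m and z of prop3 in the frame of tub_in between -0.005 and 0.1 m and x of prop4 in the frame of tub_in between -0.086 and 0.086 m and y of prop4 in the frame of tub_in between -0.098 and 0.098 m and z of prop4 in the frame of tub_in between -0.005 and 0.1 m and x of prop5 in the frame of tub_in between -0.086 and 0.086 m and y of prop5 in the frame of tub_in between -0.098 and 0.098 m and z of prop5 in the frame of tub_in between -0.005 and 0.1 m); the robot touches nothing.
It fails at once if the bottle is shifted more than 25 mm or tipped (distance of bottle from where it was at the start of the episode above 0.025 m or angle between bottle's own z axis and vertical above 0.3 rad).
It fails at once if the lidded jar is shifted more than 25 mm or tipped (distance of jar from where it was at the start of the episode above 0.025 m or angle between jar's own z axis and vertical above 0.3 rad).
It fails at once if the brush pot is shifted more than 25 mm or tipped (distance of brush_pot from where it was at the start of the episode above 0.025 m or angle between brush_pot's own z axis and vertical above 0.3 rad).
It also fails if it takes over 72 s, if anything falls off the work surface, if the arm or the gripper's body presses on something with over 40 N, if the wrist force passes 120 N, or if a joint passes its speed limit or range.

## Working session

There is one attempt and no reset: what is moved stays moved. The work goes in short steps, each a Python script; the robot and the scene stay as the last script left them, time stands still between calls to the robot, and variables do not carry over. Pictures are saved under pics/ and viewed, at most 10 in all, crops included, and the job is handed in when it is done.

```bash
mkdir -p pics; ls
python3 - <<'E'
from station import *
import cv2,numpy as np
for n in("side","top"):
    d=get_image(n);cv2.imwrite(f"pics/{n}0.png",d["frame"])
    R=cv2.Rodrigues(d["rvec"])[0];print(n,(-R.T@np.ravel(d["tvec"])).round(3),R[2].round(2),np.round(d["intrinsics"],0).tolist(),d["dist"])
print(current_orientation().round(3),current_time())
E
```

```text
pics
side [ 1.373 -0.107  0.83 ] [-0.76  0.09 -0.65] [[409.0, 0.0, 326.0], [0.0, 409.0, 201.0], [0.0, 0.0, 1.0]] [-0.04743704  0.          0.          0.          0.        ]
top [0.415 0.008 1.33 ] [ 0.08  0.01 -1.  ] [[455.0, 0.0, 323.0], [0.0, 455.0, 200.0], [0.0, 0.0, 1.0]] [-0.09602893  0.          0.          0.          0.        ]
[[ 0.952  0.306 -0.   ]
 [ 0.306 -0.952  0.001]
 [-0.    -0.001 -1.   ]] 0.1
```

View pics/top0.png

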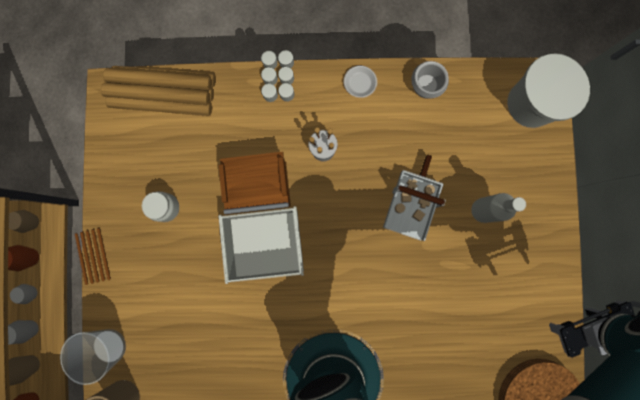

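View pics/side0.png

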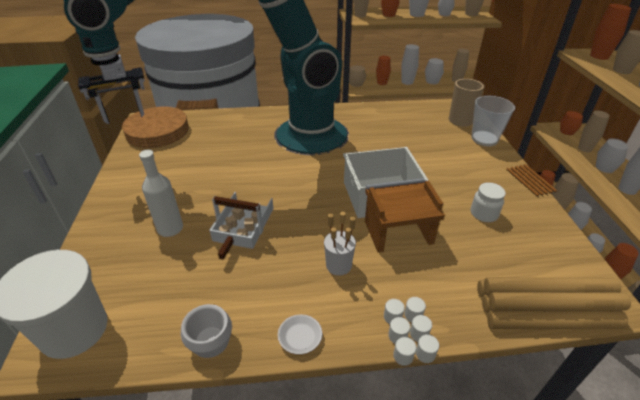

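The top view shows the tray at about (415,205) px. Its bar runs from (400,190) to (443,203) and its tail handle points up at (426,162). The tub is at about (260,245), with the rest behind it at (254,180). The bottle is at (490,208), the brush pot at (323,145) and the jar at (158,206). I'll enlarge the tray and station to measure them.

```bash
cat > h.py <<'E'
from station import *
import cv2,numpy as np
def cast(d,px,z):
    n=cv2.undistortPoints(np.float64(px).reshape(-1,1,2),d["intrinsics"],np.float64(d["dist"])).reshape(-1,2)
    R=cv2.Rodrigues(d["rvec"])[0];c=-R.T@np.ravel(d["tvec"])
    r=np.c_[n,np.ones(len(n))]@R
    return c+r*((z-c[2])/r[:,2])[:,None]
def proj(d,P):
    return cv2.projectPoints(np.float64(P).reshape(-1,1,3),d["rvec"],d["tvec"],d["intrinsics"],np.float64(d["dist"]))[0].reshape(-1,2)
E
python3 - <<'E'
from h import *
d=get_image("top");f=d["frame"]
hsv=cv2.cvtColor(f,cv2.COLOR_BGR2HSV)
a=cv2.resize(f[145:250,380:450],None,fx=5.5,fy=5.5,interpolation=cv2.INTER_CUBIC)
b=cv2.resize(f[145:290,210:310],None,fx=4,fy=4,interpolation=cv2.INTER_CUBIC)
o=np.zeros((580,800,3),np.uint8);o[:a.shape[0],:a.shape[1]]=a;o[:580,395:795]=b
cv2.imwrite("pics/crop.png",o)
for p in [(426,158),(443,203),(410,215),(254,165),(254,180),(205,225),(260,270),(222,240)]: print(p,hsv[p[1],p[0]])
E
```

```text
(426, 158) [ 11 190  43]
(443, 203) [ 11 106  72]
(410, 215) [ 68   9 113]
(254, 165) [ 13 187 116]
(254, 180) [ 13 188 121]
(205, 225) [ 18 146 159]
(260, 270) [ 38  18 114]
(222, 240) [ 38  17 175]
```

View pics/crop.png

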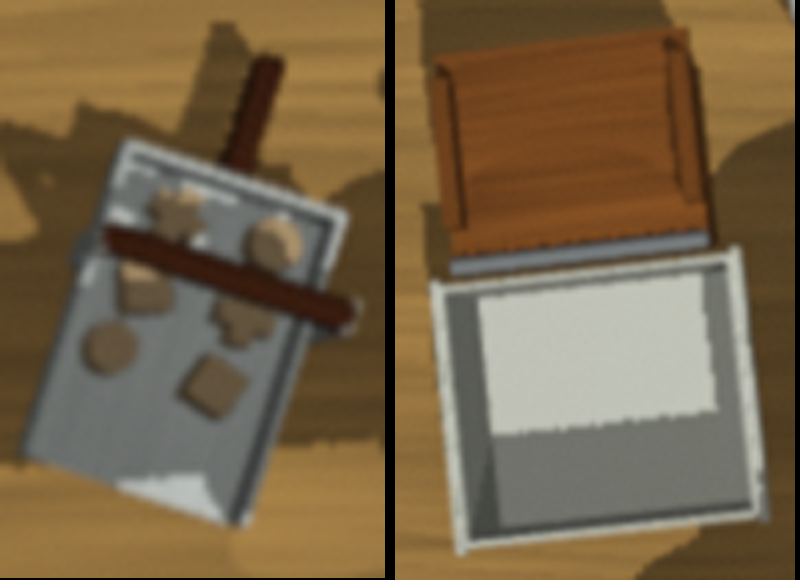

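The crop shows:
- **Tray bar:** dark, from crop px (105,238) to (355,315).
- **Tail handle:** (240,165) to (270,60).
- **Steel bar:** (451,268) to (709,238).
- **Tub rim outer corners:** (432,283), (740,248), (768,518) and (460,552).

All six props are in the tray. Next I'll measure these with masks.

```bash
cat > meas.py <<'E'
from h import *
def comp(m,roi,off=(0,0)):
    x0,y0,x1,y1=roi;k=np.zeros_like(m);k[y0:y1,x0:x1]=m[y0:y1,x0:x1]
    n,l,s,c=cv2.connectedComponentsWithStats(k.astype(np.uint8),connectivity=8)
    i=1+s[1:,4].argmax();yy,xx=np.nonzero(l==i);return np.float64(np.c_[xx,yy])
def axis(P):
    c=P.mean(0);u,s,v=np.linalg.svd(P-c,full_matrices=False);t=(P-c)@v[0];return c+np.outer([t.min(),t.max()],v[0])
def rect(P): 
    return cv2.boxPoints(cv2.minAreaRect(np.float32(P*1000)))/1000
E
python3 - <<'E'
from meas import *
for n,rb,rt,rs in (("top",(395,183,448,212),(420,150,436,178),(215,200,310,290)),("side",(205,190,265,212),(210,225,240,262),None)):
    d=get_image(n);hsv=cv2.cvtColor(d["frame"],cv2.COLOR_BGR2HSV).astype(int)
    H,S,V=hsv[...,0],hsv[...,1],hsv[...,2]
    dk=((H<16)|(H>170))&(S>135)&(V<(75 if n=="top" else 85))
    for nm,r,z in(("bar",rb,.118),("tail",rt,.044)):
        P=comp(dk,r);a=axis(P);W=cast(d,a,z);print(n,nm,len(P),a.round(1).tolist(),W.round(4).tolist(),"len",np.linalg.norm(W[1]-W[0]).round(4),"mid",cast(d,[P.mean(0)],z).round(4))
    if rs:
        P=comp((S<45)&(V>90),rs);W=cast(d,P,.115)[:,:2];print("tub",rect(W).round(4).tolist(),cv2.minAreaRect(np.float32(W*1000)))
        P=comp((S<90)&(V<150)&(H>90),(218,200,292,216));a=axis(P);print("steel",len(P),a.round(1).tolist(),cast(d,a,.128).round(4).tolist())
        # rest ends
        P=comp((H<16)&(S>165)&(V>85),(215,145,295,215));W=cast(d,P,.142)[:,:2];print("rest",cv2.minAreaRect(np.float32(W*1000)))
    for nm,px,z in (("bottle",(520,204),.26),("jar",(153,206),.09)):
        if n=="top":print(nm,cast(d,[px],z).round(3))
E
```

```text
top bar 216 [[399.7, 187.9], [443.0, 202.1]] [[0.5373, -0.1882, 0.118], [0.4965, -0.3035, 0.118]] len 0.1223 mid [[ 0.5168 -0.246   0.118 ]]
top tail 110 [[428.4, 155.1], [422.7, 174.9]] [[0.6373, -0.2863, 0.044], [0.5805, -0.2673, 0.044]] len 0.0599 mid [[ 0.6076 -0.2763  0.044 ]]
tub [[0.2953000068664551, 0.28459998965263367], [0.3140999972820282, 0.07400000095367432], [0.49380001425743103, 0.09009999781847], [0.4749000072479248, 0.30059999227523804]] ((394.54248046875, 187.3065948486328), (180.36370849609375, 211.41529846191406), 5.114814281463623)
steel 57 [[265.9, 206.5], [236.9, 210.0]] [[0.4945, 0.1697, 0.128], [0.4868, 0.2475, 0.128]]
rest ((565.5546264648438, 203.53741455078125), (134.4663848876953, 174.12359619140625), 5.089055061340332)
bottle [[ 0.478 -0.454  0.26 ]]
jar [[0.505 0.491 0.09 ]]
side bar 249 [[214.6, 199.6], [256.6, 206.6]] [[0.5075, -0.3047, 0.118], [0.5478, -0.1916, 0.118]] len 0.1201 mid [[ 0.5275 -0.2484  0.118 ]]
side tail 147 [[230.7, 237.4], [219.5, 257.1]] [[0.5811, -0.2674, 0.044], [0.6493, -0.2916, 0.044]] len 0.0724 mid [[ 0.6165 -0.2799  0.044 ]]
```

```bash
cat >> h.py <<'E'
def frame(o,yaw): 
    R=cv2.Rodrigues(np.array([0,0,yaw]))[0];return np.array(o,float),R
def toolR(yaw,pitch=0,closing="x",flip=1):
    """tool z = -(body z) after pitching tail up by pitch; y along body x or y"""
    c,s=np.cos(pitch),np.sin(pitch);B=frame((0,0,0),yaw)[1]@np.array([[c,0,-s],[0,1,0],[s,0,c]])
    y=flip*B[:,0 if closing=="x" else 1];z=-B[:,2];return np.c_[np.cross(y,z),y,z]
SY=np.radians(5.1);SO=np.array([.538,.2015,.12])   # station yaw, rest point
TY=np.radians(-19.2);BAR=np.array([.518,-.247,.11])
def st(p): return SO+frame(0,SY)[1]@np.array(p)
def tailpose(a,a0,off=np.zeros(3),flip=1,back=0):
    """tool pose for tray tipped by a about steel bar, tool pitch a0 relative; grasp point at tail"""
    c,s=np.cos(a),np.sin(a);piv=np.array([-.045,0,.004]);g=np.array([.118,0,.036])+off
    R=toolR(SY,a+a0,"y",flip)
    q=piv+np.array([[c,0,-s],[0,1,0],[s,0,c]])@(g-piv)
    return st(q)+R[:,2]*(.005-back),R
E
python3 - <<'E'
from h import *
ims=[]
for n,(x0,y0,x1,y1),k in(("top",(210,145,310,290),4),("side",(335,140,455,250),3.3)):
    d=get_image(n);x=cv2.resize(d["frame"][y0:y1,x0:x1],None,fx=k,fy=k,interpolation=cv2.INTER_CUBIC)
    pts={(0,0,255):[(-.045,-.074,.01),(-.045,.074,.01)],(0,255,0):[(X,Y,-.005) for X in(-.056,-.232) for Y in(-.1,.1)],(255,0,0):[(X,Y,0.022) for X in(.1,) for Y in(-.074,.074)],(255,0,255):[(.1,0,0)]}
    for c,P in pts.items():
        for p in proj(d,[st(q) for q in P]): cv2.circle(x,tuple(int(v) for v in ((p-[x0,y0]+.5)*k)),3,c,1)
    ims.append(x)
o=np.zeros((580,800,3),np.uint8);xx=0
for x in ims:o[:x.shape[0],xx:xx+x.shape[1]]=x;xx+=x.shape[1]
cv2.imwrite("pics/ov.png",o)
def ok(p,R):
    q=ik(p,R);return None if q is None else np.round(q,2).tolist()
for f in(1,-1):
    print("flip",f)
    for z in(.105,.34): print(ok(BAR*[1,1,0]+[0,0,z],toolR(TY,flip=f)),ok(SO*[1,1,0]+st([.02,0,0])*0+frame(0,SY)[1]@[.02,0,0]+[0,0,z],toolR(SY,flip=f)))
    for a0 in(-30,-15,0,15): print(a0,[ok(*tailpose(np.radians(a),np.radians(a0),flip=f)) is not None for a in range(0,61,10)],ok(*tailpose(0,np.radians(a0),flip=f)),ok(*tailpose(.93,np.radians(a0),flip=f)))
E
```

```text
flip 1
[0.7, 0.49, -0.39, 1.83, 0.24, 0.87, -0.14] [0.33, 0.74, -1.03, 1.77, 0.72, 1.07, -0.87]
[0.72, 0.26, -0.4, 1.57, 0.1, 1.33, -0.03] [0.38, 0.47, -1.1, 1.51, 0.42, 1.42, -0.65]
-30 [True, True, True, True, True, True, True] [0.06, 1.07, -0.89, 0.97, 0.49, 1.83, 1.0] [0.33, 0.22, -0.91, 1.91, 0.5, 0.78, 0.82]
-15 [True, True, True, True, True, True, True] [0.13, 0.91, -0.87, 1.23, 0.52, 1.51, 0.97] [0.33, 0.12, -0.91, 2.1, 0.86, 0.5, 0.43]
0 [True, True, True, True, True, True, True] [0.26, 0.82, -1.02, 1.47, 0.72, 1.25, 0.82] [-0.42, 0.06, -0.19, 2.29, 1.72, 0.42, -0.49]
15 [True, True, True, True, True, True, True] [0.33, 0.71, -1.04, 1.7, 0.9, 0.96, 0.63] [0.33, 0.29, -1.08, 2.4, 2.23, 0.93, -0.89]
flip -1
[-0.37, 0.74, 1.08, 1.87, -0.77, 1.03, -2.44] [0.36, 0.77, -1.09, 1.76, 0.77, 1.1, 2.24]
[-0.42, 0.39, 1.09, 1.61, -0.35, 1.36, -2.77] [0.37, 0.46, -1.08, 1.51, 0.41, 1.42, 2.5]
-30 [True, True, True, True, True, True, True] [-0.04, 0.99, -0.6, 0.98, 0.29, 1.77, -2.02] [0.28, 0.21, -0.85, 1.91, 0.48, 0.77, -2.3]
-15 [True, True, True, True, True, True, False] [0.07, 0.86, -0.73, 1.24, 0.42, 1.47, -2.11] [0.63, 0.21, -1.27, 2.1, 1.02, 0.59, -2.82]
0 [True, True, True, True, True, False, True] [0.11, 0.71, -0.73, 1.48, 0.49, 1.15, -2.18] [-1.29, 0.04, 0.71, 2.31, 1.73, 0.38, 2.63]
15 [True, True, True, False, True, True, True] [0.05, 0.54, -0.59, 1.71, 0.55, 0.79, -2.28] [0.18, 0.24, -0.91, 2.41, 2.25, 0.88, 2.19]
```

View pics/ov.png

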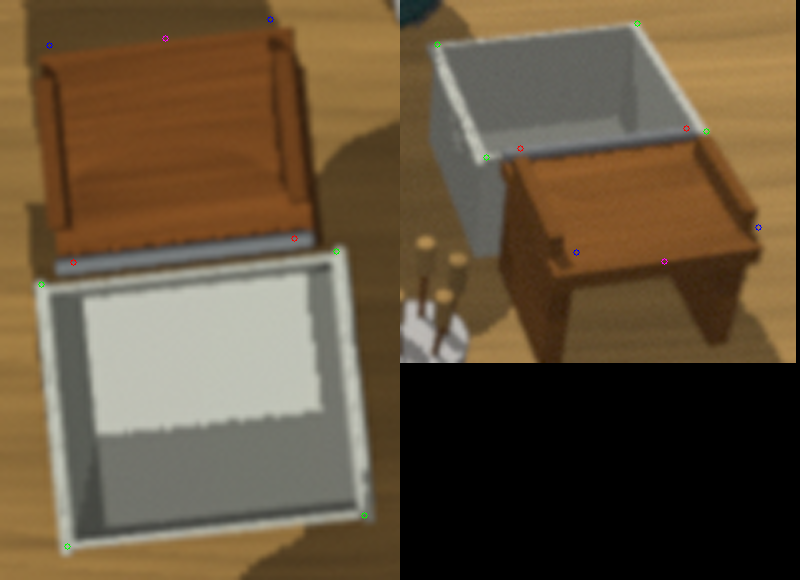

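The overlay fits: the tub corners, deck edge and steel bar all agree within about 2 mm in both views. IK also reaches every pose I need. Next I'll grasp the bar and lift.

Run:
```python
from h import *
p=np.array(current_ee_pos());move_linear(p*[1,1,0]+[0,0,.42],max_speed=.25)
R=toolR(TY)
goto(BAR*[1,1,0]+[0,0,.30],R)
move_linear(BAR*[1,1,0]+[0,0,.105],max_speed=.12,guard=8)
print(current_ee_pos(),current_time())
close(50);pause(.2);print(current_opening(),current_grip_force(),current_ft_force())
p=np.array(current_ee_pos())
move_linear(p+[0,0,.03],max_speed=.05);pause(.2);print(current_ft_force(),current_ft_torque(),current_time())
d=get_image("side");cv2.imwrite("pics/lift.png",cv2.resize(d["frame"][130:290,150:400],None,fx=3,fy=3))
```

```text
[ 0.51828684 -0.24715514  0.1055546 ] 4.8667
0.16678431733255467 49.97335195541382 [ 1.12299426 -0.64092433 -3.08776232]
[-0.02458953  0.24994812 -5.06595178] [-0.04520545 -0.10185729 -0.00542811] 7.2
```

View pics/lift.png

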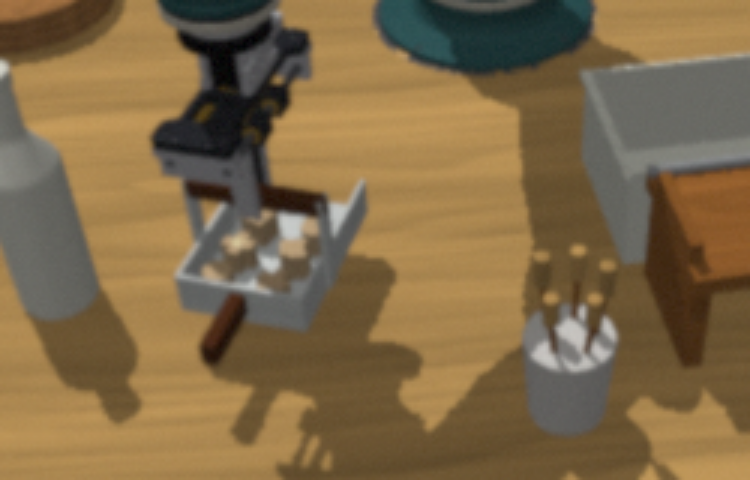

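The side view shows the tray hanging level in the gripper, centre about (250,240) in the crop, with all props aboard. Carry it over at height and place it.

Run:
```python
from h import *
p=np.array(current_ee_pos())
move_linear(p*[1,1,0]+[0,0,.35],max_speed=.1)
T=st([.025,0,.105]);R=toolR(SY)
move_linear(T*[1,1,0]+[0,0,.35],rot=R,max_speed=.1)
print(current_ee_pos(),T,current_time())
move_linear(T+[0,0,.035],max_speed=.08);pause(.3)
d=get_image("side");cv2.imwrite("pics/pre.png",cv2.resize(d["frame"][90:260,310:480],None,fx=3.3,fy=3.3))
```

```text
[0.56290763 0.2035946  0.34998527] [0.56290103 0.20372236 0.225     ] 14.225
```

View pics/pre.png

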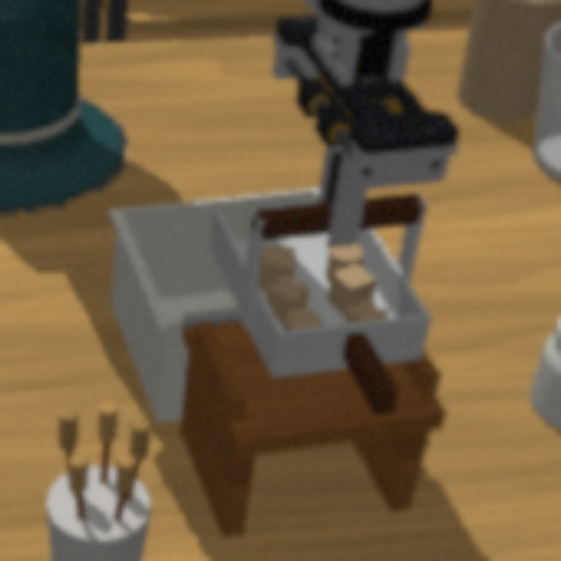

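The tray hovers above the deck at crop (330,290) with its props aboard. Before lowering, I'll check the lateral offset using the tail handle.

Run:
```python
from meas import *
R=frame(0,SY)[1]
for n in("side","top"):
    d=get_image(n);hsv=cv2.cvtColor(d["frame"],cv2.COLOR_BGR2HSV).astype(int)
    H,S,V=hsv[...,0],hsv[...,1],hsv[...,2];dk=((H<16)|(H>170))&(S>125)&(V<80)
    e=proj(d,[st([.124,0,.075])])[0];x,y=e.astype(int);r=14
    P=comp(dk,(x-r,y-r,x+r,y+r));a=axis(P);W=cast(d,[*a,P.mean(0)],.195)
    print(n,e.round(1),len(P),a.round(1).tolist(),((W-SO)@R).round(4).tolist())
```

```text
side [422.8 202.3] 273 [[414.5, 193.0], [431.8, 217.3]] [[0.0869, -0.0069, 0.075], [0.1778, 0.0005, 0.075], [0.1351, -0.003, 0.075]]
top [245.  139.6] 1 [[248.0, 138.0], [248.0, 138.0]] [[0.1273, -0.0081, 0.075], [0.1273, -0.0081, 0.075], [0.1273, -0.0081, 0.075]]
```

```bash
python3 - <<'E'
from h import *
T=st([.025,.002,.105])
move_linear(T+[0,0,.008],max_speed=.06);pause(.2)
print(move_linear(T+[0,0,-.006],max_speed=.015,guard=2.5),np.array(current_ee_pos())-T,current_ft_force())
release();pause(.3)
move_linear(np.array(current_ee_pos())+[0,0,.12],max_speed=.12);print(current_time())
E
cat > chk.py <<'E'
from meas import *
import sys
R=frame(0,SY)[1];ims=[]
for n,(x0,y0,x1,y1),k in(("top",(205,125,305,290),3.6),("side",(330,110,460,260),3.3)):
    d=get_image(n);hsv=cv2.cvtColor(d["frame"],cv2.COLOR_BGR2HSV).astype(int)
    H,S,V=hsv[...,0],hsv[...,1],hsv[...,2];dk=((H<16)|(H>170))&(S>125)&(V<80)
    e=proj(d,[st([.121,0,.044])])[0];x,y=e.astype(int);r=17
    P=comp(dk,(x-r,y-r,x+r,y+r));W=cast(d,[*axis(P),P.mean(0)],.164);print(n,len(P),((W-SO)@R).round(4)[:,:2].tolist())
    x=cv2.resize(d["frame"][y0:y1,x0:x1],None,fx=k,fy=k,interpolation=cv2.INTER_CUBIC)
    for c,Q in {(0,0,255):[(.148,0,.036),(.118,0,.048)],(0,255,0):[(-.085,-.06,.017),(-.085,.06,.017),(.085,-.06,.053),(.085,.06,.053)]}.items():
        for p in proj(d,[st(np.add(q,[.005,0,0])) for q in Q]): cv2.circle(x,tuple(int(v) for v in ((p-[x0,y0]+.5)*k)),3,c,1)
    ims.append(x)
o=np.zeros((595,800,3),np.uint8);xx=0
for x in ims:
    x=x[:595,:800-xx];o[:x.shape[0],xx:xx+x.shape[1]]=x;xx+=x.shape[1]
cv2.imwrite(sys.argv[1],o)
E
python3 chk.py pics/placed.png
```

```text
True [ 2.50372324e-04 -1.33769467e-05 -1.73782323e-04] [2.42133609 0.08454084 3.15421936]
20.0583
top 136 [[0.1523, 0.0043], [0.0916, -0.0005], [0.1237, 0.002]]
side 471 [[0.1251, -0.045], [0.1579, 0.0283], [0.1434, -0.0041]]
```

View pics/placed.png

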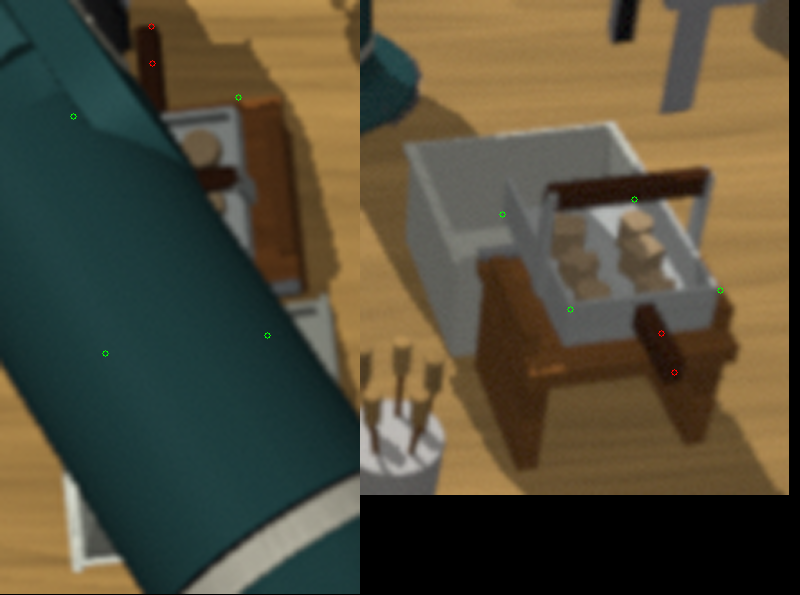

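The tray is on the deck with its props inside, but the arm hides most of it in the top view. In the side view the tail wall corners sit up to 15 px left of my prediction, so the tray may be slightly yawed. I'll move the arm clear and measure.

Run:
```python
from meas import *
p=np.array(current_ee_pos());move_linear(p+[0,0,.08],max_speed=.2)
j=np.array(current_joint_positions());print(j.round(2))
goto([.45,-.3,.45],toolR(-.6))
R=frame(0,SY)[1];ims=[]
for n,(x0,y0,x1,y1),k in(("top",(205,125,305,285),3.7),("side",(340,130,455,250),3.7)):
    d=get_image(n);hsv=cv2.cvtColor(d["frame"],cv2.COLOR_BGR2HSV).astype(int)
    H,S,V=hsv[...,0],hsv[...,1],hsv[...,2];dk=((H<16)|(H>170))&(S>125)&(V<80)
    for nm,q,z in(("tail",[.119,0,.044],.044),("bar",[.025,0,.118],.118)):
        e=proj(d,[st(q)])[0];x,y=e.astype(int);r=(13,17) if nm=="tail" else (34,10)
        P=comp(dk,(x-r[0],y-r[1],x+r[0],y+r[1]));W=cast(d,[*axis(P),P.mean(0)],.12+z);print(n,nm,len(P),((W-SO)@R).round(4)[:,:2].tolist())
    ims.append(cv2.resize(d["frame"][y0:y1,x0:x1],None,fx=k,fy=k,interpolation=cv2.INTER_CUBIC))
o=np.zeros((595,800,3),np.uint8);xx=0
for x in ims:
    x=x[:595,:800-xx];o[:x.shape[0],xx:xx+x.shape[1]]=x;xx+=x.shape[1]
cv2.imwrite("pics/placed2.png",o);print(current_time())
```

```text
[ 0.14  0.33 -0.73  1.36  0.22  1.54 -0.49]
top tail 160 [[0.152, 0.0027], [0.0904, 0.0027], [0.1203, 0.0027]]
top bar 318 [[0.0336, 0.0649], [0.0189, -0.0568], [0.0272, 0.0125]]
side tail 378 [[0.1145, -0.0248], [0.1683, 0.0144], [0.1397, -0.0065]]
side bar 282 [[0.0373, 0.0578], [0.0337, -0.0621], [0.0355, -0.0021]]
22.6833
```

View pics/placed2.png

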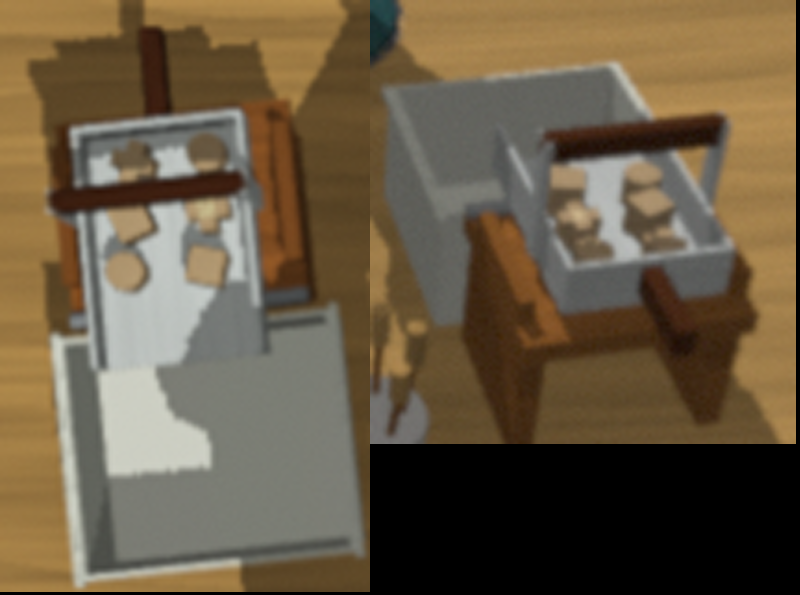

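Clear view: the tray sits flat on the deck, nose over the tub, with all six props aboard. The tail reads at y +2.7 mm and the origin at about x +6 mm, both within tolerance. Next I'll grip the tail handle.

Run:
```python
from h import *
off=np.array([.006,.0025,0]);rad=np.radians
for a0 in(-25,-15,-5):
    try:
        goto(*tailpose(0,rad(a0),off,back=.2));break
    except PlanningError as e: print(a0,e)
print(a0,current_joint_positions().round(2) if hasattr(current_joint_positions(),'round') else current_joint_positions(),current_time())
p,R=tailpose(0,rad(a0),off)
print(move_linear(p,max_speed=.1,guard=6),np.array(current_ee_pos())-p)
f=current_ft_force();close(60);pause(.2);print(current_opening(),current_grip_force(),f,current_ft_force(),np.round(current_joint_positions(),2),current_time())
```

```text
-25 the arm cannot take that pose within its joint ranges
-15 [ 0.04  0.94 -1.07  0.74  0.66  1.97  1.01] 24.8083
False [0.00016649 0.00012477 0.00037578]
0.17153091513954943 59.998220801353455 [ 0.13429651  0.00016361 -0.06490517] [ 0.26506601 -0.25083707  0.23623392] [ 0.19  1.   -1.07  1.21  0.68  1.58  0.89] 28.3333
```

The grip reads 16 mm, which is the handle's thickness. Tip it.

Run:
```python
from h import *
off=np.array([.006,.0025,0]);rad=np.radians
try:
    for a in (7,14,21,28,35,42,48,54):
        move_linear(*tailpose(rad(a),rad(-15),off),max_speed=.09)
        print(a,np.round(current_ft_force(),1),round(current_time(),2),np.round(current_joint_positions(),2))
except PlanningError as e: print(a,e)
pause(.8);print(np.round(current_ft_force(),2))
d=get_image("side");s=get_image("top")
o=np.hstack([cv2.resize(x,(400,420)) for x in(d["frame"][90:260,320:480],s["frame"][125:290,200:325])])
cv2.imwrite("pics/tip.png",o)
```

```text
7 [ 0.4  0.3 -5.2] 28.72 [ 0.25  0.92 -1.09  1.32  0.71  1.47  0.85]
14 [ 0.4 -0.3 -4.7] 29.1 [ 0.3   0.83 -1.12  1.44  0.74  1.36  0.8 ]
21 [ 0.1 -0.9 -5.3] 29.48 [ 0.36  0.74 -1.15  1.55  0.77  1.24  0.75]
28 [ 0.8 -0.1 -4.9] 29.87 [ 0.41  0.64 -1.18  1.67  0.8   1.11  0.69]
35 [ 1.1 -0.6 -5.9] 30.25 [ 0.47  0.53 -1.2   1.78  0.83  0.97  0.63]
42 [ 0.5 -0.5 -3.6] 30.63 [ 0.52  0.41 -1.21  1.9   0.87  0.83  0.55]
48 [ 0.1 -0.4 -3.3] 30.98 [ 0.56  0.3  -1.21  2.    0.91  0.7   0.46]
54 [-0.7 -0.6 -3.1] 31.33 [ 0.58  0.18 -1.21  2.09  0.98  0.56  0.34]
[-0.54  0.91 -2.77]
```

View pics/tip.png

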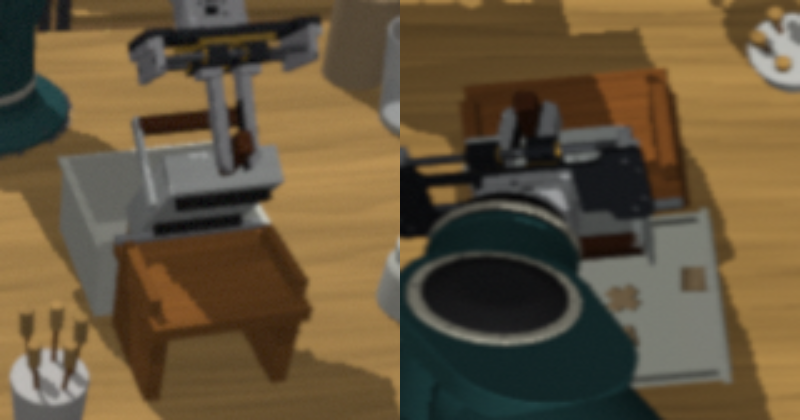

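The tray is tipped and at least three props are visible in the tub, at about (625,295), (693,278) and (630,335). The load has dropped from 5.2 N to 2.8 N, which matches the empty 0.3 kg tray. Lower it and let go.

Run:
```python
from h import *
off=np.array([.006,.0025,0]);rad=np.radians
for a in (48,42,35,28,21,14,7,2): move_linear(*tailpose(rad(a),rad(-15),off),max_speed=.07)
print(move_linear(*tailpose(0,rad(-15),off),max_speed=.015,guard=4),np.round(current_ft_force(),2))
release();pause(.3)
move_linear(*tailpose(0,rad(-15),off,back=.2),max_speed=.1)
goto([.45,-.3,.45],toolR(-.6));print(current_time(),current_ft_force())
a,b=get_image("side"),get_image("top")
o=np.hstack([cv2.resize(x,(400,520)) for x in(a["frame"][130:270,340:455],b["frame"][125:290,205:325])])
cv2.imwrite("pics/end.png",o)
from meas import *
d=b;hsv=cv2.cvtColor(d["frame"],cv2.COLOR_BGR2HSV).astype(int);H,S,V=hsv[...,0],hsv[...,1],hsv[...,2]
dk=((H<16)|(H>170))&(S>125)&(V<80);x,y=proj(d,[st([.119,0,.044])])[0].astype(int)
P=comp(dk,(x-13,y-17,x+13,y+17));W=cast(d,[*axis(P),P.mean(0)],.164);print(((W-SO)@frame(0,SY)[1]).round(4)[:,:2].tolist())
```

```text
True [ 1.12 -0.69  6.55]
41.9333 [ 1.28221794 -0.30495239  0.02296913]
[[0.152, 0.0026], [0.0901, 0.0025], [0.1207, 0.0025]]
```

View pics/end.png

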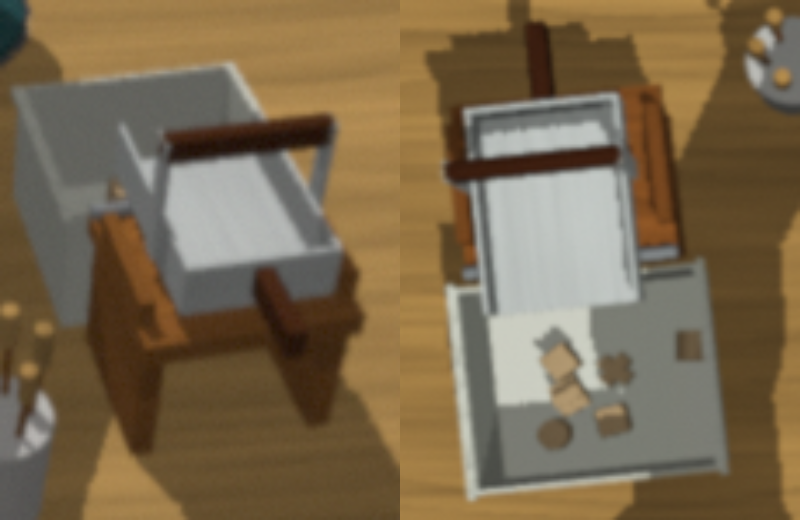

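The tray is empty and back flat in the same pose. All six props lie in the tub, at about (560,362), (570,397), (615,370), (688,345), (613,418) and (555,433). Handing in.

```bash
python3 -c "
from station import *
print(hand_in())"
```

```text
the job is handed in; nothing more can be done
None
```

The job is handed in at about 42 s of the 72 s allowed, verdict not shown: all six props are in the tub, the empty tray is flat on the rest and released, and the arm stayed clear of the bottle, jar and brush pot (not re-measured at the end).

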